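Put the jeweller's steel cups back in their caddy by size

TASK

Clear the soldering bench: take the two nested steel cups apart and stand all four steel cups upright in the wooden caddy, each centred on the black disc of its own diameter. Leave the clay cup and the copper cup standing where they are.

Things in the scene. Friction and masses are not known exactly. Their poses are not given: they have to be found in the camera images.
- cup_xl: Shiny bare-steel round cup, the largest and lowest of four: 68 mm outside diameter, 40 mm high. Straight wall 3 mm, bottom 4 mm thick, open top, no handle. Origin: centre of its underside; z up out of its mouth. Mass about 0.2 kg, the heaviest. Stands on the bench; at the start the 57 mm steel cup is nested inside it.
- cup_l: Shiny bare-steel round cup, the second largest and tallest of four: 57 mm outside diameter, 58 mm high. Straight wall 3 mm, bottom 4 mm thick, open top, no handle. Origin: centre of its underside; z up out of its mouth. At the start nested in the 68 mm cup, on its inner floor with 2.5 mm of play all round: its top 22 mm stand out above the larger rim.
- cup_m: Shiny bare-steel round cup, the third of four: 44 mm outside diameter, 48 mm high. Straight wall 3 mm, bottom 4 mm thick, open top, no handle. Origin: centre of its underside; z up out of its mouth. Stands alone on the bench at the start.
- cup_s: Shiny bare-steel round cup, the smallest of four: 32 mm outside diameter, 38 mm high. Straight wall 3 mm, bottom 4 mm thick, open top, no handle. Origin: centre of its underside; z up out of its mouth. Stands alone on the bench at the start.
- clay_cup: Look-alike that stays: red-brown fired-clay cup, 57 mm diameter, 58 mm high. Straight wall 3 mm, bottom 4 mm thick, open top, no handle. Origin: centre of its underside; z up out of its mouth.
- copper_cup: Look-alike that stays: orange copper cup, 44 mm diameter, 48 mm high. Straight wall 3 mm, bottom 4 mm thick, open top, no handle. Origin: centre of its underside; z up out of its mouth.
- disc_xl: Flat round black rubber disc, 68 mm diameter, 2 mm thick, fixed mid-bay in the caddy: the place of the 68 mm steel cup. Origin: centre of its underside, 6 mm above the bench; z up; x and y along the caddy's walls. Caddy: fixed wooden tray 206 mm square, 22 mm high, walls and floor 6 mm, to the left of all the cups.
- disc_l: Flat round black rubber disc, 57 mm diameter, 2 mm thick, fixed mid-bay in the caddy: the place of the 57 mm steel cup. Origin: centre of its underside, 6 mm above the bench; z up; x and y along the caddy's walls. The caddy's 6 mm dividers, as high as its walls, make 2 by 2 bays, centres 100 mm apart, one disc in each.
- disc_m: Flat round black rubber disc, 44 mm diameter, 2 mm thick, fixed mid-bay in the caddy: the place of the 44 mm steel cup. Origin: centre of its underside, 6 mm above the bench; z up; x and y along the caddy's walls. Other solid things (pot, turntable, bottle) stand well clear of the cups and caddy.
- disc_s: Flat round black rubber disc, 32 mm diameter, 2 mm thick, fixed mid-bay in the caddy: the place of the 32 mm steel cup. Origin: centre of its underside, 6 mm above the bench; z up; x and y along the caddy's walls.

How it is judged:
At the end, for the whole second after the job is handed in: Each steel cup stands upright (within 0.1 rad), at rest and released, on the disc of its own diameter, centre within 12 mm of the disc's centre; the clay cup and the copper cup stand upright within 20 mm of where they started (horizontal distance between cup_xl and disc_xl below 0.012 m and z of cup_xl in the frame of disc_xl between -0.001 and 0.006 m and angle between each of cup_xl, cup_l, cup_m, cup_s, clay_cup, copper_cup's own z axis and vertical below 0.1 rad and linear speed of each of cup_xl, cup_l, cup_m, cup_s below 0.02 m/s and angular speed of each of cup_xl, cup_l, cup_m, cup_s below 0.3 rad/s and horizontal distance between cup_l and disc_l below 0.012 m and z of cup_l in the frame of disc_l between -0.001 and 0.006 m and horizontal distance between cup_m and disc_m below 0.012 m and z of cup_m in the frame of disc_m between -0.001 and 0.006 m and horizontal distance between cup_s and disc_s below 0.012 m and z of cup_s in the frame of disc_s between -0.001 and 0.006 m and distance of each of clay_cup, copper_cup from where it was at the start of the episode below 0.02 m); the robot touches nothing.
It fails at once if the clay cup is shifted by more than 20 mm or tipped (distance of clay_cup from where it was at the start of the episode above 0.02 m or angle between clay_cup's own z axis and vertical above 0.35 rad).
It fails at once if the copper cup is shifted by more than 20 mm or tipped (distance of copper_cup from where it was at the start of the episode above 0.02 m or angle between copper_cup's own z axis and vertical above 0.35 rad).
It also fails if it takes over 102 s, if anything falls off the work surface, if the arm or the gripper's body presses on something with over 40 N, if the wrist force passes 120 N, or if a joint passes its speed limit or range.

ROBOT

A 6-joint arm with a two-finger parallel gripper is mounted at the origin on the work surface. World frame = base frame: x ahead of the robot, y to its left, z up, the work surface at z = 0. Lengths are in m, angles in rad, forces in N, time in s.
With the tool pointing down it reaches from about 0.3 to 0.775 m from the base axis. Payload 14.6 kg.
Tool frame: the origin (TCP) lies at the very end of the fingers, on their centre line; the grasp point (between the pads) lies 19 mm behind it (bot.pinch_z is the distance from the TCP to the grasp point, in m); y points along the fingers, x is the direction in which the jaws open and shut, and the axes are right-handed (so a half turn about y gives the same grasp; the last joint's range is limited). The gripper opens to 85 mm and grips with 20 to 120 N. Pads are 22 mm wide; open, the fingers measure 114 mm over their backs; the gripper's body (76 mm by 85 mm) begins 54 mm behind the grasp point. The pads swing forward as they close: fully open they stand 13 mm farther back than shut.
Start: joints at [-1.263, 0.3, 1.521, -0, 1.321, -0.067], TCP at [0.201, -0.512, 0.195] pointing down, gripper open.
Joint ranges: [-3.03, 3.03], [-0.79, 2.21], [0.23, 2.52], [-1.04, 4.18], [0, 3.07], [-2.55, 2.55]. Speed limits (rad/s): [2.22, 2.22, 2.57, 3.14, 3.14, 3.14].

INTERFACE

Orientations are given as a unit quaternion [x, y, z, w].
In Python, from station import bot gives the robot as it stands.
- The arm moves only by the tool step_arm, never from a script. Its argument "commands" is a list of rows, each a list of 5 numbers: the finger opening in cm, from 0 to 8.54, then the shift along the tool's x, y, z in cm, then the turn about the tool's y in degrees. A call has 1 to 12 rows; each row is the pose to reach, as a shift and turn from the pose commanded when the call began, along the tool's axes at that moment; what a row does not reach only later rows make up. A row lasts 1/10 s, in which the tool goes at most 50 mm and 8.59 degrees, less where a joint would pass 70% of its speed; a pose out of reach is approached as far as the arm can. A call with a gripper value outside its range is refused whole. The fingers move at their own pace and stop on an object; "force" is the grip in N (left out, the last holds). Time passes only in rows, so rows that repeat a pose let the fingers close. It gives the time, the measured TCP pose, the force and the opening at its end, in the units of the state.
- bot.observe(): the state, without advancing time (a new reading comes with each control period).
- bot.grab_frame(name): name is "scene" or "top" or "wrist"; returns a dict with "color" (420x560x3 uint8, blue, green, red), "mtx" (3x3 intrinsics, pixels), "extrinsics" (4x4, takes a point from camera to world coordinates). Camera axes: x right, y up, looking along -z (the intrinsics and any distortion apply to the point x, -y, -z); pixel columns grow to the right and rows downward; lengths in m; the calibration is good to about 2 mm. A picture is of the moment at which its call begins. There is no depth.
- bot.job_done(): hands the job in, once; it reports no verdict.
Trained networks look in a picture, given as the dict that the camera call returned (one of the last four; its "shot" number tells which), for a name from the list of things; names that differ only in an ending like _2 or _b are one class to them, and where a whole thing is asked for, a point or a joint stands for the part that bears it (a point fixed in the world has none). Each returns a list of dicts, best first, with "confidence" (0 to 1); they miss things now and then, are a little off and sometimes report something else, mostly with a low value. They report only what shows in the picture. A call takes as long as a camera call.
- bot.boxes_of(picture, target): "at" ([x, y, z] in m, in the coordinates of the camera as it stood for that picture, good to about 4 mm: the middle of the surface that is visible of it).
The state is a dict: "clock": time; "joint_positions": joint angles; "joint_vel": joint speeds; "tau": joint torques, N m; "ee_pos": TCP position; "orientation": TCP orientation; "contact_force": force on the tool from outside, world axes, zero at the start; "wrist_torque": the same for the moment, N m; "width": finger opening in m.
Only numpy, scipy, OpenCV 4.12 (cv2) and the standard library are available. Lean on these libraries where they do the work, as an engineer would, in place of code of your own. Each camera call takes 0.05 s, during which the arm holds its last target. There are 200 camera calls.

## Working session

There is one attempt and no reset: what is moved stays moved. The work goes in short steps, Python scripts to look and compute and a tool call to move; the robot and the scene stay as the last step left them, time stands still between calls to the robot, and variables do not carry over. Pictures are saved under pics/ and viewed, about 12 in all and at most 16, crops included, and the job is handed in when it is done.

Besides the shell and the picture viewer there is one more tool, called as a command line: name --pt "numbers of a row" for each row, then --argument value for the rest. step_arm: Moves the arm, as the interface text tells. Its arguments: {"type":"object","properties":{"commands":{"type":"array","items":{"type":"array","items":{"type":"number"}}},"force":{"type":"number"}},"required":["commands"]}

```bash
ls; mkdir -p pics; cat > h.py <<'E'
import numpy as np, cv2
from station import bot
from scipy.spatial.transform import Rotation as R
def w(p,at): return p["extrinsics"][:3,:3]@np.array(at)+p["extrinsics"][:3,3]
def px(p,u,v,z):
    K=p["mtx"];d=np.array([(u-K[0,2])/K[0,0],-(v-K[1,2])/K[1,1],-1.])
    E=p["extrinsics"];d=E[:3,:3]@d;o=E[:3,3];return o+d*(z-o[2])/d[2]
def proj(p,X):
    E=p["extrinsics"];c=E[:3,:3].T@(np.array(X)-E[:3,3]);K=p["mtx"]
    return K[0,0]*c[0]/-c[2]+K[0,2],K[1,1]*-c[1]/-c[2]+K[1,2]
N="cup_xl cup_l cup_m cup_s clay_cup copper_cup disc_xl disc_l disc_m disc_s".split()
E
python3 - <<'E'
from h import *
print(bot.observe())
for n in ["top","scene"]:
    p=bot.grab_frame(n);cv2.imwrite(f"pics/{n}0.png",p["color"])
    print(n,p["mtx"].round(1).tolist(),p["extrinsics"].round(3).tolist())
    for t in N:
        for d in bot.boxes_of(p,t)[:2]: print(t,round(d["confidence"],2),w(p,d["at"]).round(3),np.round(proj(p,w(p,d["at"]))))
E
```

```text
pics
{'clock': 0.0, 'joint_positions': array([-1.26254632e+00,  3.00469824e-01,  1.52164355e+00, -1.78697183e-05,
        1.32071252e+00, -6.66099646e-02]), 'joint_vel': array([-3.54606805e-05,  1.36182984e-03, -5.21224744e-04, -5.13684546e-04,
       -6.93180204e-04, -8.75909682e-04]), 'tau': array([-1.69355393e-03, -5.43504417e+01, -3.61791909e+01, -1.82250637e-04,
        4.13040325e-03,  1.03121045e-05]), 'ee_pos': array([ 0.20127285, -0.51152015,  0.19449562]), 'orientation': array([-0.58414712,  0.39842155, -0.39772756,  0.58467529]), 'contact_force': array([-0.29973582, -0.50241305,  0.39585937]), 'wrist_torque': array([-0.00531431,  0.00047897,  0.01051443]), 'width': 0.08509622219230482}
top [[468.7, 0.0, 277.2], [0.0, 468.7, 205.4], [0.0, 0.0, 1.0]] [[0.021, 0.987, -0.161, 0.406], [-1.0, 0.023, 0.009, -0.027], [0.012, 0.161, 0.987, 1.101], [0.0, 0.0, 0.0, 1.0]]
cup_xl 0.67 [ 0.597 -0.196  0.035] [346. 200.]
cup_xl 0.22 [ 0.635 -0.095  0.017] [302. 184.]
cup_l 0.96 [ 0.618 -0.222  0.026] [357. 192.]
cup_l 0.7 [ 0.48  -0.373  0.022] [422. 253.]
cup_m 0.96 [ 0.618 -0.222  0.02
[... 638 characters left out ...]
0.027] [220. 197.]
cup_l 0.86 [ 0.471 -0.225  0.026] [274. 154.]
cup_l 0.8 [ 0.616 -0.225  0.042] [219. 178.]
cup_m 0.86 [ 0.471 -0.225  0.026] [274. 154.]
cup_m 0.8 [ 0.616 -0.225  0.042] [219. 178.]
cup_s 0.86 [ 0.471 -0.225  0.026] [274. 154.]
cup_s 0.8 [ 0.616 -0.225  0.042] [219. 178.]
clay_cup 0.95 [ 0.497 -0.101  0.033] [294. 195.]
copper_cup 0.77 [ 0.635 -0.096  0.029] [241. 227.]
disc_xl 0.65 [0.539 0.25  0.01 ] [374. 340.]
disc_l 0.93 [0.609 0.123 0.011] [308. 306.]
disc_l 0.75 [0.514 0.155 0.008] [355. 295.]
disc_m 0.93 [0.609 0.123 0.011] [308. 306.]
disc_m 0.75 [0.514 0.155 0.008] [355. 295.]
disc_s 0.93 [0.609 0.123 0.011] [308. 306.]
disc_s 0.75 [0.514 0.155 0.008] [355. 295.]
```

```bash
python3 - <<'E'
import cv2
a=cv2.imread("pics/top0.png"); cv2.imwrite("pics/top0b.png",cv2.resize(a[100:340,80:480],None,fx=2,fy=2,interpolation=cv2.INTER_CUBIC))
E
```

```text
(no output)
```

View pics/top0b.png

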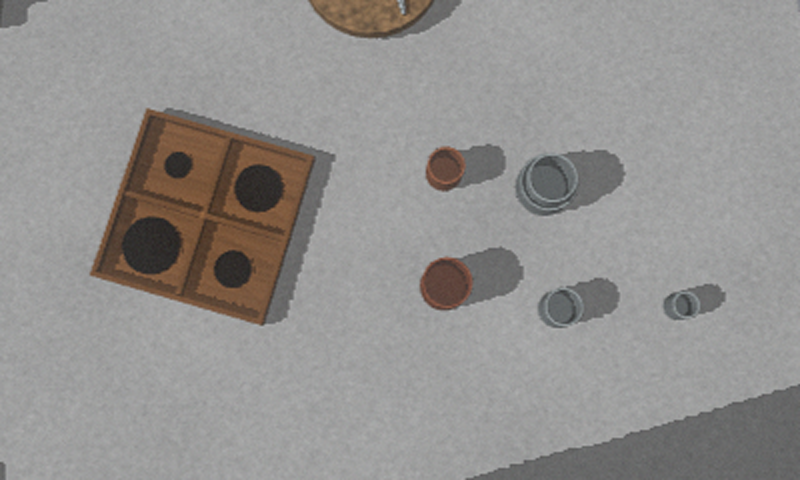

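View pics/scene0.png

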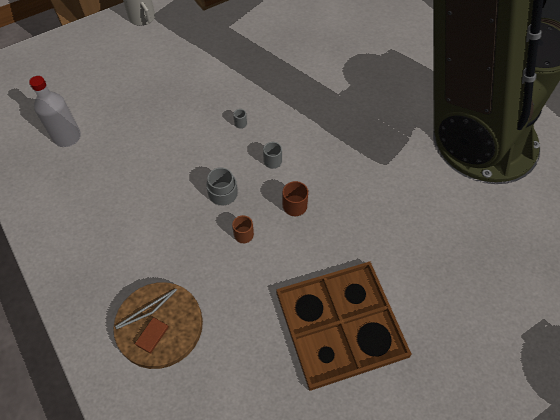

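The crop shows these centres in crop pixels. Discs: s (178,164), l (259,188), xl (152,245), m (233,269). Rims: l (551,179), m (561,306), s (684,304), clay (446,282), copper (445,167). The full frame is 80+x/2, 100+y/2. The scene view shows the same layout, with nothing blocking the cups or the caddy.

```bash
python3 - <<'E'
from h import *
p=bot.grab_frame("top");q=bot.grab_frame("scene")
print(R.from_quat(bot.observe()["orientation"]).as_matrix().round(3), bot.pinch_z)
C={"disc_s":(178,164,.008),"disc_l":(259,188,.008),"disc_xl":(152,245,.008),"disc_m":(233,269,.008),"l":(551,179,.062),"m":(561,306,.048),"s":(684,304,.038),"clay":(446,282,.058),"copper":(445,167,.048)}
for k,(x,y,z) in C.items():
    X=px(p,80+x/2,100+y/2,z); print(k,X.round(4),np.hypot(*X[:2]).round(3), "scene px",np.round(proj(q,X),0))
# discs: dark blobs refine
g=p["color"].max(2); m=((g<50)*255).astype("uint8")
n,l,s,c=cv2.connectedComponentsWithStats(m)
for i in range(1,n):
    if 60<s[i,4]<1500 and 120<c[i][0]<240 and 150<c[i][1]<270: print(s[i,4],c[i].round(1),px(p,*c[i],.008).round(4))
E
```

```text
[[ 0.366 -0.     0.931]
 [-0.931 -0.     0.366]
 [-0.    -1.    -0.   ]] 0.0187
disc_s [0.6351 0.2208 0.008 ] 0.672 scene px [325. 353.]
disc_l [0.6083 0.1235 0.008 ] 0.621 scene px [308. 306.]
disc_xl [0.5376 0.2455 0.008 ] 0.591 scene px [373. 337.]
disc_m [0.5116 0.1495 0.008 ] 0.533 scene px [355. 292.]
l [ 0.6163 -0.2133  0.062 ] 0.652 scene px [221. 177.]
m [ 0.4742 -0.2261  0.048 ] 0.525 scene px [273. 149.]
s [ 0.4801 -0.3679  0.038 ] 0.605 scene px [240. 113.]
clay [ 0.4974 -0.096   0.058 ] 0.507 scene px [295. 191.]
copper [ 0.6304 -0.094   0.048 ] 0.637 scene px [243. 223.]
91 [168.3 182.3] [0.6343 0.2223 0.008 ]
318 [208.3 194.3] [0.6076 0.1263 0.008 ]
472 [156.  221.7] [0.5395 0.2456 0.008 ]
198 [195.9 233.7] [0.5134 0.1511 0.008 ]
```

step_arm --pt "6 -3.2 0 31.2 0" --pt "6 -3.2 0 31.2 0" --pt "6 -3.2 0 31.2 0" --pt "6 -3.2 0 31.2 0" --pt "6 -3.2 0 31.2 0" --pt "6 -3.2 0 31.2 0" --pt "6 -3.2 4 31.2 0" --pt "6 -3.2 7 31.2 0" --pt "6 -3.2 7 31.2 0" --pt "6 -3.2 7 31.2 0" --force 40

```text
clock: 2.2
ee_pos: [0.48, -0.3682, 0.126]
orientation: [0.584, -0.398, 0.398, -0.584]
contact_force: [0.2, -0.8, 0.9]
width: 0.0598
```

```bash
cat >> h.py <<'E'
def look(f):
    o=bot.observe();M=R.from_quat(o["orientation"]).as_matrix();print(o["clock"],o["ee_pos"].round(4),o["width"].round(4),o["contact_force"].round(1))
    p=bot.grab_frame("wrist");cv2.imwrite(f"pics/{f}.png",p["color"]);t=M.T@(-o["ee_pos"])
    for n in N:
        for d in bot.boxes_of(p,n)[:2]:
            X=w(p,d["at"]);print(n,round(d["confidence"],2),X.round(3),"px",np.round(proj(p,X)),"tool cm",(M.T@(X-o["ee_pos"])*100).round(1))
    return p,o,M
E
python3 -c "
from h import *
look('w1')"
```

```text
Traceback (most recent call last):
  File "h.py", line 13, in look
    o=bot.observe();M=R.from_quat(o["orientation"]).as_matrix();print(o["clock"],o["ee_pos"].round(4),o["width"].round(4),o["contact_force"].round(1))
                                                                                                      ^^^^^^^^^^^^^^^^
AttributeError: 'float' object has no attribute 'round'
```

```bash
sed -i 's/o\["width"\].round(4)/round(o["width"],4)/; s/def look(f)/def look(f,names=())/; s/for n in N:/for n in names:/' h.py
python3 -c "
from h import *
look('w1',['cup_s'])"
```

```text
2.2 [ 0.48   -0.3682  0.126 ] 0.0598 [ 0.2 -0.8  0.9]
cup_s 0.67 [ 0.47  -0.221  0.029] px [116. 147.] tool cm [-14.1   9.7   4.4]
cup_s 0.67 [ 0.479 -0.366  0.017] px [280. 194.] tool cm [-0.2 10.9 -0. ]
```

View pics/w1.png

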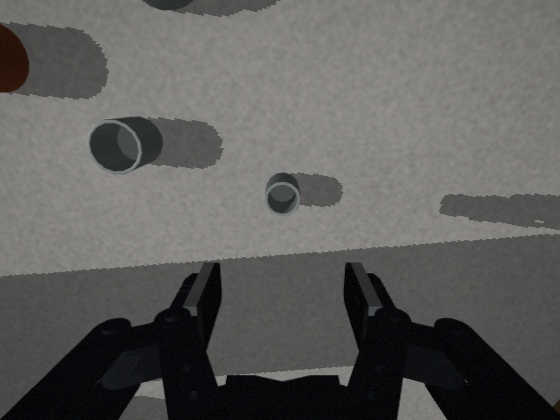

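The wrist view has the cup_s rim at (282,199), between the jaws and matching my estimate. The cup_m rim is at (116,147). Descending.

step_arm --pt "6 -0.1 4 0 0" --pt "6 -0.1 8 0 0" --pt "6 -0.1 10.8 0 0" --pt "6 -0.1 11 0 0" --pt "2 -0.1 11 0 0" --pt "2 -0.1 11 0 0" --pt "2 -0.1 11 0 0" --pt "2 -0.1 11 0 0" --pt "2 -0.1 11 0 0" --pt "2 -0.1 11 0 0" --force 40

```text
clock: 3.3
ee_pos: [0.4797, -0.367, 0.0154]
orientation: [0.584, -0.398, 0.398, -0.584]
contact_force: [-0.5, 0.6, -0.9]
width: 0.0202
```

```bash
python3 -c "
from h import *
p=bot.grab_frame('top');q=bot.grab_frame('scene')
# disc estimates from both cams via fit of caddy square
g=q['color'].max(2); m=((g<45)*255).astype('uint8')
n,l,s,c=cv2.connectedComponentsWithStats(m)
for i in range(1,n):
    if 60<s[i,4]<2500 and 280<c[i][0]<400 and 270<c[i][1]<370: print(s[i,4],c[i].round(1),px(q,*c[i],.008).round(4))
print(round(bot.observe()['width'],4),bot.observe()['ee_pos'])
"
```

```text
70 [376.1 284.8] [0.4642 0.1607 0.008 ]
333 [354.8 293.4] [0.5127 0.1522 0.008 ]
581 [308.8 307.5] [0.6092 0.1265 0.008 ]
79 [395.7 329.2] [0.4896 0.2567 0.008 ]
911 [373.7 339.1] [0.5385 0.2492 0.008 ]
205 [325.9 354.3] [0.6346 0.2231 0.008 ]
0.0204 [ 0.47961159 -0.36689717  0.0151613 ]
```

```bash
python3 -c "
from h import *
p,o,M=look('w2')
a=p['color'];q=bot.grab_frame('scene')['color'][60:220,160:340]
b=cv2.resize(q,None,fx=2.3,fy=2.3)
c=np.zeros((420,560+b.shape[1],3),'uint8');c[:,:560]=a;c[:b.shape[0],560:]=b
cv2.imwrite('pics/w2b.png',cv2.resize(c,(800,int(420*800/c.shape[1]))))
"
```

```text
3.4 [ 0.4796 -0.3669  0.0152] 0.0204 [ 0.3 -0.2  0.3]
```

View pics/w2b.png

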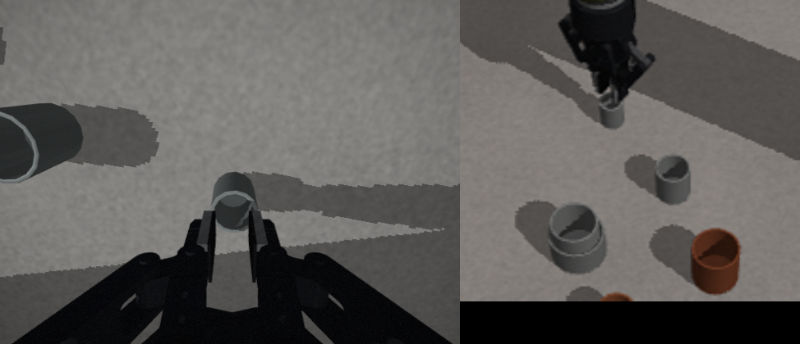

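```bash
python3 -c "
from h import *
p=bot.grab_frame('wrist');o=bot.observe();M=R.from_quat(o['orientation']).as_matrix()
print(p['extrinsics'].round(3),proj(p,o['ee_pos']),proj(p,o['ee_pos']+[0,0,.019]))
X=px(p,286,256,.038);print(X,M.T@(X-o['ee_pos']))
d=bot.boxes_of(p,'cup_s')
for e in d: print(e['confidence'],w(p,e['at']))
q=bot.grab_frame('scene');d=bot.boxes_of(q,'cup_s')
for e in d: print(e['confidence'],w(q,e['at']))
print(proj(q,o['ee_pos']),proj(q,o['ee_pos']+[0,0,.019]))
cv2.imwrite('pics/w3.png',cv2.resize(q['color'][60:160,180:300],None,fx=5,fy=5,interpolation=cv2.INTER_CUBIC))
"
```

```text
[[ 0.367  0.881  0.298  0.556]
 [-0.93   0.348  0.116 -0.337]
 [-0.001 -0.32   0.947  0.193]
 [ 0.     0.     0.     1.   ]] (np.float64(281.9363828777574), np.float64(243.04157232383227)) (np.float64(281.8662241305741), np.float64(257.6285521945889))
[ 0.48321244 -0.3678341   0.038     ] [ 0.00221659 -0.02294602  0.00301319]
0.76 [ 0.47694168 -0.36646991  0.02173483]
0.67 [ 0.47871665 -0.23624864  0.02820006]
0.61 [ 0.47274508 -0.22681052  0.02873448]
0.44 [ 0.48340211 -0.36200082  0.01775041]
(np.float64(240.5986121938841), np.float64(119.43105130472684)) (np.float64(240.08214556872298), np.float64(114.28553386260815))
```

View pics/w3.png

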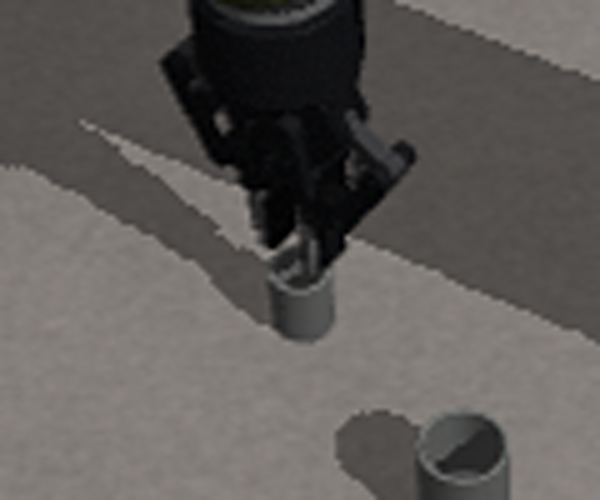

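```bash
python3 -c "
from h import *
p=bot.grab_frame('wrist');o=bot.observe();M=R.from_quat(o['orientation']).as_matrix();print(o['width'],p['mtx'][0,0])
a=cv2.resize(p['color'][180:330,170:400],None,fx=3.4,fy=3.4,interpolation=cv2.INTER_CUBIC)
a=cv2.convertScaleAbs(a,alpha=2.2,beta=20)
for hw,col in ((.010,(0,0,255)),(.016,(0,255,0))):
  for s in (-1,1):
    P=[proj(p,o['ee_pos']+M@np.array([s*hw,-y,z])) for y in (0,.019,.038) for z in (0,.011)]
    for u,v in P: cv2.circle(a,(int((u-170)*3.4),int((v-180)*3.4)),3,col,-1)
cv2.imwrite('pics/w4.png',a)
"
```

```text
0.01991334351904246 321.3869877991627
```

View pics/w4.png

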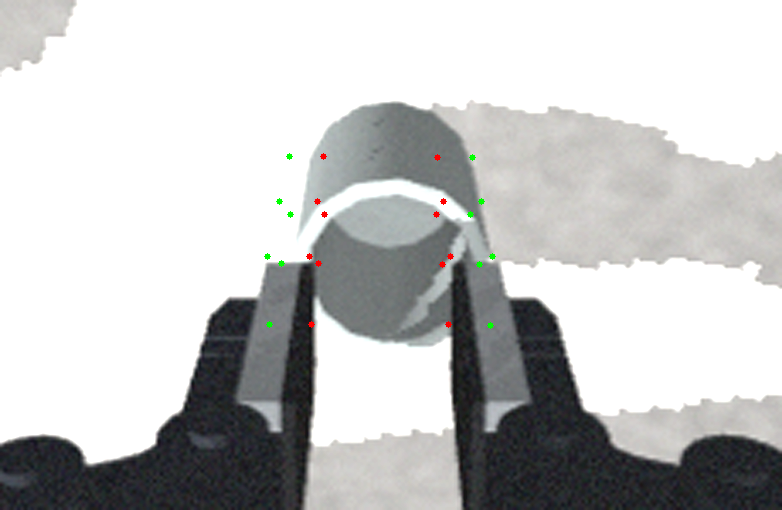

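The pad tips sit above the rim, so they didn't grip even though the TCP reads 15 mm. The real fingertips are apparently higher than the reported TCP. I'll reopen, go a bit lower while watching the force, and look.

step_arm --pt "6 0.1 0 0.1 0" --pt "6 0.1 0 0.1 0" --pt "6 0.1 0 0.1 0" --pt "6 0.1 0 0.1 0" --pt "6 0.1 0.5 0.1 0" --pt "6 0.1 1 0.1 0" --pt "6 0.1 1.2 0.1 0" --pt "6 0.1 1.2 0.1 0"

```text
clock: 4.55
ee_pos: [0.4807, -0.3673, 0.0025]
orientation: [-0.584, 0.398, -0.398, 0.584]
contact_force: [0.1, 0.4, 0.0]
width: 0.0599
```

```bash
python3 -c "
from h import *
p,o,M=look('w5')
a=cv2.convertScaleAbs(p['color'],alpha=2.,beta=20)
for s in (-1,1):
  for y in (0,.02,.04):
    for z in (-.011,.011):
      u,v=proj(p,o['ee_pos']+M@np.array([s*.03,-y,z]));cv2.circle(a,(int(u),int(v)),2,(0,0,255) if y==0 else (0,255,0) if y<.03 else (255,0,0),-1)
q=bot.grab_frame('scene')['color'][60:160,180:300]
a=cv2.resize(a[100:400],None,fx=1,fy=1);c=np.zeros((600,800,3),'uint8');c[:300,:560]=a
c[300:600,:360]=cv2.convertScaleAbs(cv2.resize(q,(360,300),interpolation=cv2.INTER_CUBIC),alpha=2.)
cv2.imwrite('pics/w5b.png',c)
"
```

```text
4.55 [ 0.4807 -0.3673  0.0025] 0.0599 [0.1 0.4 0. ]
```

View pics/w5b.png

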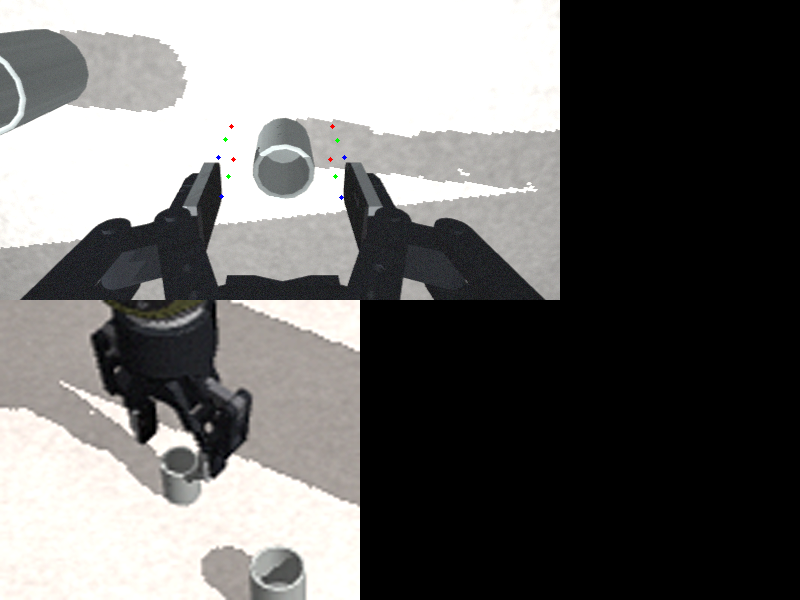

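```bash
python3 -c "
from h import *
q=bot.grab_frame('scene');p=bot.grab_frame('wrist');o=bot.observe();M=R.from_quat(o['orientation']).as_matrix()
for h in (0,.01,.02,.03,.04,.05):
  print(h,[np.round(proj(q,o['ee_pos']+M@np.array([s*.034,-h,0])),1) for s in(-1,1)],'wrist inner',np.round(proj(p,o['ee_pos']+M@np.array([.03,-h,.011])),1),np.round(proj(p,o['ee_pos']+M@np.array([.03,-h,-.011])),1))
"
```

```text
0 [array([251.1, 128.9]), array([229.6, 116.4])] wrist inner [332.5 226.2] [330.7 259.4]
0.01 [array([250.9, 126.3]), array([229.3, 113.8])] wrist inner [335.1 232.8] [333.1 267.4]
0.02 [array([250.7, 123.6]), array([228.9, 111. ])] wrist inner [338.  240.1] [335.8 276.3]
0.03 [array([250.5, 120.9]), array([228.6, 108.3])] wrist inner [341.2 248.3] [338.7 286.2]
0.04 [array([250.3, 118.2]), array([228.2, 105.5])] wrist inner [344.8 257.5] [342.  297.2]
0.05 [array([250.1, 115.4]), array([227.9, 102.7])] wrist inner [348.9 267.9] [345.8 309.6]
```

Both cameras agree that the fingertips are about 38 mm above the reported TCP. I'll plan with that offset: tip z = ee z + 0.038. Going down to ee z of about -0.02, in steps with force checks.

step_arm --pt "6 0 1 0.1 0" --pt "6 0 1.6 0.1 0" --pt "6 0 2.1 0.1 0" --pt "6 0 2.1 0.1 0" --pt "6 0 2.1 0.1 0"

```text
clock: 5.25
ee_pos: [0.4818, -0.3671, -0.018]
orientation: [-0.584, 0.398, -0.398, 0.584]
contact_force: [0.3, -0.1, 0.2]
width: 0.0599
```

step_arm --pt "2 0 0 0 0" --pt "2 0 0 0 0" --pt "2 0 0 0 0" --pt "2 0 0 0 0" --pt "2 0 0 0 0" --pt "2 0 0 0 0" --force 40

```text
clock: 5.85
ee_pos: [0.4821, -0.3673, -0.0174]
orientation: [0.584, -0.398, 0.398, -0.584]
contact_force: [0.0, 0.1, 5.9]
width: 0.0305
```

step_arm --pt "2 0 -4 0 0" --pt "2 0 -8 0 0" --pt "2 -4 -10 3 0" --pt "2 -49.4 -10 35.6 0" --pt "2 -49.4 -10 35.6 0" --pt "2 -49.4 -10 35.6 0" --pt "2 -49.4 -10 35.6 0" --pt "2 -49.4 -10 35.6 0" --pt "2 -49.4 -10 35.6 0" --pt "2 -49.4 -10 35.6 0" --pt "2 -49.4 -10 35.6 0" --pt "2 -49.4 -10 35.6 0"

```text
clock: 7.05
ee_pos: [0.6046, 0.116, 0.0817]
orientation: [0.584, -0.398, 0.398, -0.584]
contact_force: [1.3, 0.1, 0.3]
width: 0.0304
```

step_arm --pt "2 0 0 0 0" --pt "2 0 0 0 0"

```text
clock: 7.25
ee_pos: [0.6043, 0.1147, 0.0812]
orientation: [0.585, -0.398, 0.397, -0.585]
contact_force: [-0.2, -0.2, -0.4]
width: 0.0304
```

step_arm --pt "2 -8.9 0 6.7 0" --pt "2 -8.9 0 6.7 0" --pt "2 -8.9 0 6.7 0" --pt "2 -8.9 3 6.7 0" --pt "2 -8.9 4.5 6.7 0" --pt "2 -8.9 4.5 6.7 0"

```text
clock: 7.85
ee_pos: [0.6331, 0.2193, 0.034]
orientation: [0.586, -0.4, 0.397, -0.583]
contact_force: [0.1, -1.2, 0.4]
width: 0.0304
```

```bash
python3 -c "
from h import *
p,o,M=look('w6')
q=bot.grab_frame('scene')['color'][290:400,260:400]
c=np.zeros((600,800,3),'uint8');c[:420,:560]=p['color']
c[360:600,480:785]=cv2.resize(q,(305,240),interpolation=cv2.INTER_CUBIC)
print(proj(p,[.6345,.2225,.008]))
cv2.imwrite('pics/w6b.png',c)
"
```

```text
7.85 [0.6331 0.2193 0.034 ] 0.0304 [ 0.1 -1.2  0.4]
(np.float64(278.4597296448221), np.float64(223.37942145653946))
```

View pics/w6b.png

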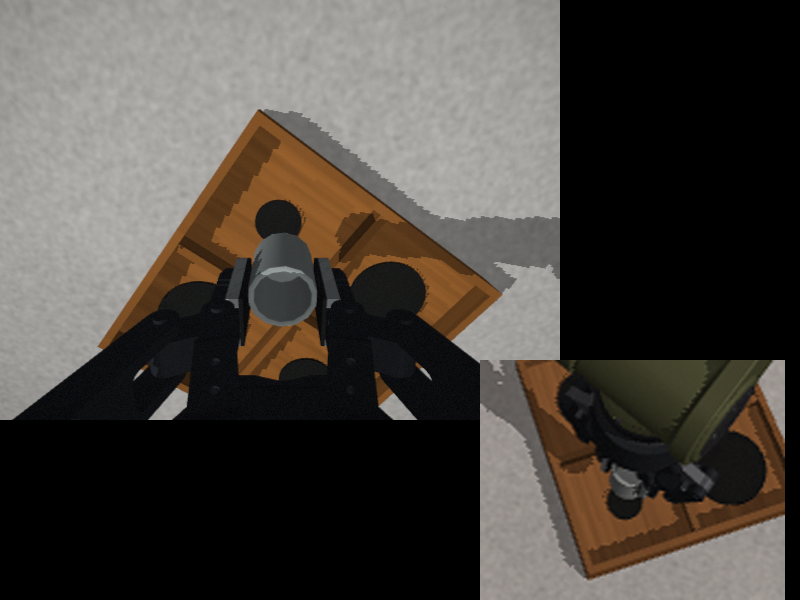

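The wrist view shows the cup held upright, rim at (282,296). The disc is at (278,222), right where predicted.

```bash
python3 -c "
from h import *
p,o,M=look('w7')
c=px(p,282,296,.0894);d=px(p,278,222,.008);print(c,d,M.T@(d-c)*100,M.T@(d-o['ee_pos'])*100)
"
```

```text
7.95 [0.6347 0.2201 0.0374] 0.0301 [ 0.1  0.  -0. ]
[0.63261571 0.21918973 0.0894    ] [0.63586498 0.22357946 0.008     ] [-0.29048172  8.13997389  0.46294729] [-0.2783343   2.93531966  0.23302384]
```

step_arm --pt "2 -0.3 2 0.3 0" --pt "2 -0.3 3.6 0.3 0" --pt "2 -0.3 4.3 0.3 0" --pt "2 -0.3 4.55 0.3 0" --pt "2 -0.3 4.55 0.3 0" --pt "2 -0.3 4.55 0.3 0" --pt "2 -0.3 4.55 0.3 0"

```text
clock: 8.7
ee_pos: [0.6364, 0.2252, -0.008]
orientation: [-0.584, 0.398, -0.398, 0.585]
contact_force: [0.3, -0.1, -0.3]
width: 0.0306
```

step_arm --pt "5.2 0 0 0 0" --pt "5.2 0 0 0 0" --pt "5.2 0 0 0 0" --pt "5.2 0 0 0 0" --pt "6 0 -3 0 0" --pt "6 0 -7 0 0" --pt "6 0 -10 0 0" --pt "6 0 -12 0 0" --pt "6 0 -12 0 0"

```text
clock: 9.6
ee_pos: [0.6374, 0.2255, 0.1148]
orientation: [-0.583, 0.397, -0.399, 0.586]
contact_force: [-0.8, 0.2, 0.2]
width: 0.0602
```

```bash
python3 -c "
from h import *
p,o,M=look('w8',['cup_s'])
print(px(bot.grab_frame('top'),0,0,0)[:1]*0)
X=bot.grab_frame('wrist')
g=cv2.resize(X['color'][150:350,180:380],None,fx=2.5,fy=2.5);cv2.imwrite('pics/w8b.png',g)
"
```

```text
9.6 [0.6374 0.2255 0.1148] 0.0602 [-0.8  0.2  0.2]
cup_s 0.75 [0.634 0.227 0.028] px [279. 204.] tool cm [-0.3  8.7 -0.4]
[0.]
```

View pics/w8b.png

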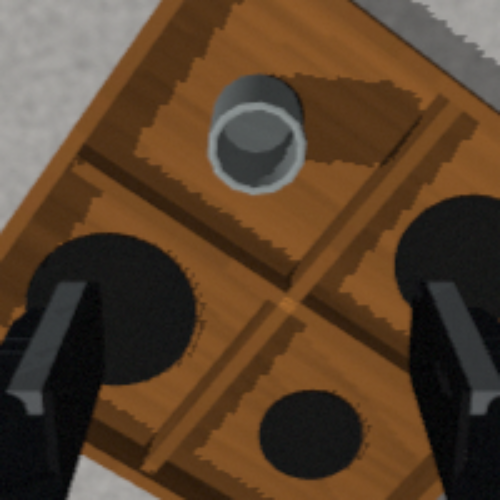

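cup_s stands upright over its disc, with none of the disc showing. Next is cup_m.

step_arm --pt "7 36 0 -31.7 0" --pt "7 36 0 -31.7 0" --pt "7 36 0 -31.7 0" --pt "7 36 0 -31.7 0" --pt "7 36 0 -31.7 0" --pt "7 36 0 -31.7 0" --pt "7 36 0 -31.7 0" --pt "7 36 0 -31.7 0" --pt "7 36 0 -31.7 0" --pt "7 36 0 -31.7 0" --pt "7 36 0 -31.7 0" --pt "7 36 0 -31.7 0"

```text
clock: 11.0
ee_pos: [0.4724, -0.2259, 0.1103]
orientation: [-0.584, 0.399, -0.398, 0.584]
contact_force: [-0.0, 0.4, -0.3]
width: 0.0701
```

```bash
cat >> h.py <<'E'
def rim(p,u0,v0,z,D,show=False):
    "rim centre near predicted pixel: fit model rim circles to bright edge by search"
    g=cv2.GaussianBlur(p["color"].max(2).astype(np.float32),(0,0),.7);best=None
    c0=px(p,u0,v0,z);t=np.linspace(0,2*np.pi,72,endpoint=False)
    E=p["extrinsics"];K=p["mtx"]
    def s(x,y):
        v=0
        for r,wt in ((D/2-.0015,2.),(D/2-.007,-1.),(D/2+.004,-1.)):
            P=np.c_[x+r*np.cos(t),y+r*np.sin(t),0*t+z];c=(P-E[:3,3])@E[:3,:3]
            m=cv2.remap(g,(K[0,0]*c[:,0]/-c[:,2]+K[0,2]).astype(np.float32),(K[1,1]*c[:,1]/c[:,2]+K[1,2]).astype(np.float32),1)
            v+=wt*m.mean()
        return v
    return max((s(c0[0]+dx,c0[1]+dy),c0[0]+dx,c0[1]+dy) for dx in np.arange(-.02,.0201,.001) for dy in np.arange(-.02,.0201,.001))
E
python3 -c "
from h import *
p,o,M=look('w9',['cup_m'])
u,v=proj(p,[.4742,-.2261,.048]);print(u,v)
r=rim(p,u,v,.048,.044);print(r,np.round(proj(p,[r[1],r[2],.048])),M.T@(np.array([r[1],r[2],.048])-o['ee_pos'])*100)
"
```

```text
11.0 [ 0.4724 -0.2259  0.1103] 0.0701 [-0.   0.4 -0.3]
cup_m 0.66 [ 0.616 -0.216  0.014] px [340.  22.] tool cm [ 4.3  9.6 13.8]
cup_m 0.55 [ 0.466 -0.224  0.023] px [277. 206.] tool cm [-0.4  8.8 -0.5]
283.2345157854774 207.7381306067769
(np.float32(63.054123), np.float64(0.4742), np.float64(-0.22609999999999997)) [283. 208.] [0.09226688 6.23359345 0.16486238]
```

step_arm --pt "7 0.1 4 0.2 0" --pt "7 0.1 8 0.2 0" --pt "7 0.1 11 0.2 0" --pt "7 0.1 12.4 0.2 0" --pt "7 0.1 12.4 0.2 0" --pt "7 0.1 12.4 0.2 0" --pt "3 0.1 12.4 0.2 0" --pt "3 0.1 12.4 0.2 0" --pt "3 0.1 12.4 0.2 0" --pt "3 0.1 12.4 0.2 0" --pt "3 0.1 12.4 0.2 0" --pt "3 0.1 12.4 0.2 0"

```text
clock: 12.3
ee_pos: [0.4759, -0.2265, -0.0112]
orientation: [-0.584, 0.397, -0.399, 0.584]
contact_force: [-0.5, 1.3, 7.0]
width: 0.0418
```

step_arm --pt "3 0 -4 0 0" --pt "3 0 -8 0 0" --pt "3 0 -11 0 0" --pt "3 -33.8 -11 17.3 0" --pt "3 -33.8 -11 17.3 0" --pt "3 -33.8 -11 17.3 0" --pt "3 -33.8 -11 17.3 0" --pt "3 -33.8 -11 17.3 0" --pt "3 -33.8 -11 17.3 0" --pt "3 -33.8 -11 17.3 0" --pt "3 -33.8 -11 17.3 0" --pt "3 -33.8 -11 17.3 0"

```text
clock: 13.5
ee_pos: [0.5123, 0.1551, 0.0979]
orientation: [-0.585, 0.397, -0.397, 0.586]
contact_force: [0.5, -0.8, -1.5]
width: 0.0417
```

step_arm --pt "3 0 2 0 0" --pt "3 0 3 0 0" --pt "3 0 3 0 0"

```text
clock: 13.8
ee_pos: [0.5116, 0.151, 0.0663]
orientation: [0.585, -0.399, 0.398, -0.584]
contact_force: [-0.5, 0.3, -0.5]
width: 0.0421
```

```bash
python3 -c "
from h import *
p,o,M=look('w10')
zb=o['ee_pos'][2]+.0112+.048
u,v=proj(p,[*o['ee_pos'][:2],zb]);r=rim(p,u,v,zb,.044);c=np.array([r[1],r[2],zb])
d=np.array([.513,.1515,.008]);print(r,proj(p,c),'disc px',proj(p,d),M.T@(d-c)*100,M.T@(d-o['ee_pos'])*100)
q=bot.grab_frame('top')
c=np.zeros((600,800,3),'uint8');c[:420,:560]=p['color']
c[360:600,480:800]=cv2.resize(q['color'][130:280,120:320],(320,240),interpolation=cv2.INTER_CUBIC)
cv2.imwrite('pics/w10b.png',c)
"
```

```text
13.8 [0.5116 0.151  0.0663] 0.0421 [-0.5  0.3 -0.5]
(np.float32(129.16885), np.float64(0.5096412595698883), np.float64(0.15002010888096393)) (np.float64(282.08303862419694), np.float64(305.67797141744245)) disc px (np.float64(282.1740619944787), np.float64(209.51056880456142)) [-1.13940383e-02  1.17471190e+01  3.94751867e-01] [0.00677803 5.82766137 0.1579174 ]
```

View pics/w10b.png

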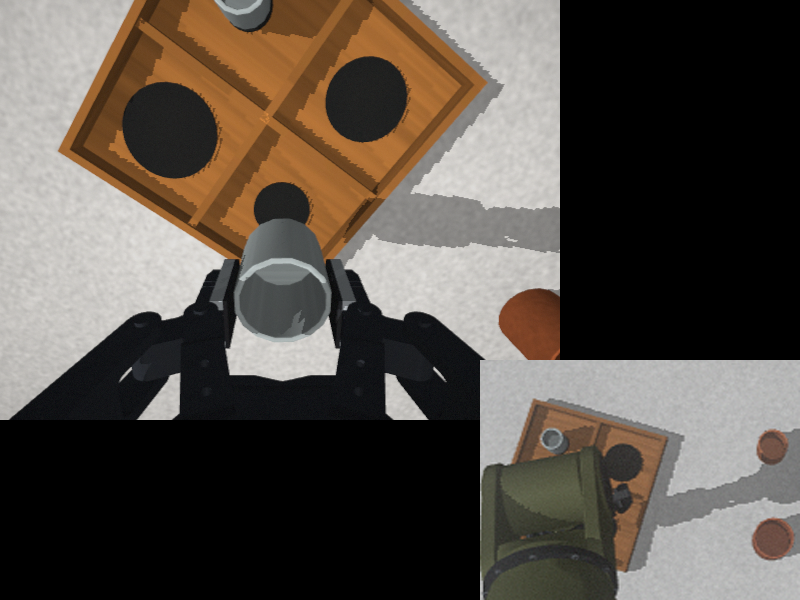

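Cup_m is held upright with its rim at (283,300). Disc_m is at (282,208), as predicted. Placing it.

step_arm --pt "3 0 3 0.3 0" --pt "3 0 5.5 0.3 0" --pt "3 0 6.5 0.3 0" --pt "3 0 6.8 0.3 0" --pt "3 0 6.9 0.3 0" --pt "3 0 6.9 0.3 0" --pt "3 0 6.9 0.3 0"

```text
clock: 14.6
ee_pos: [0.5157, 0.1529, -0.0007]
orientation: [-0.584, 0.398, -0.398, 0.585]
contact_force: [0.2, -0.3, -1.1]
width: 0.0423
```

step_arm --pt "6.3 0 0 0 0" --pt "6.3 0 0 0 0" --pt "6.3 0 0 0 0" --pt "6.3 0 0 0 0" --pt "6.8 0 -3 0 0" --pt "6.8 0 -7 0 0" --pt "6.8 0 -11 0 0" --pt "6.8 0 -14 0 0" --pt "6.8 0 -14 0 0"

```text
clock: 15.5
ee_pos: [0.517, 0.1533, 0.1427]
orientation: [-0.583, 0.396, -0.4, 0.586]
contact_force: [0.3, 0.6, -0.6]
width: 0.068
```

```bash
python3 -c "
from h import *
p,o,M=look('w11')
for k,d,D,H in (('s',[.6345,.2225],.032,.046),('m',[.513,.1515],.044,.056)):
    u,v=proj(p,[*d,H]);r=rim(p,u,v,H,D);print(k,u,v,r)
l=np.array([.6163,-.2133,0]);print(M.T@(l-o['ee_pos'])*100)
"
```

```text
15.5 [0.517  0.1533 0.1427] 0.068 [ 0.3  0.6 -0.6]
s 253.99926322651274 27.67966807025158 (np.float32(118.84632), np.float64(0.6345), np.float64(0.22550000000000003))
m 282.25708922641144 206.04121539413825 (np.float32(92.48027), np.float64(0.5139999999999999), np.float64(0.1525))
[37.73373722 14.27643409 -4.2797393 ]
```

step_arm --pt "7 37.7 0 -4.3 0" --pt "7 37.7 0 -4.3 0" --pt "7 37.7 0 -4.3 0" --pt "7 37.7 0 -4.3 0" --pt "7 37.7 0 -4.3 0" --pt "7 37.7 0 -4.3 0" --pt "7 37.7 0 -4.3 0" --pt "7 37.7 0 -4.3 0" --pt "7 37.7 0 -4.3 0" --pt "7 37.7 0 -4.3 0" --pt "7 37.7 0 -4.3 0"

```text
clock: 16.65
ee_pos: [0.6129, -0.2127, 0.1375]
orientation: [0.585, -0.398, 0.397, -0.585]
contact_force: [-0.4, 0.6, -0.1]
width: 0.0697
```

```bash
python3 -c "
from h import *
p,o,M=look('w12')
for z,D in ((.062,.057),(.040,.068)):
    u,v=proj(p,[.6163,-.2133,z]);r=rim(p,u,v,z,D);c=np.array([r[1],r[2],z]);print(r,np.round(proj(p,c)),M.T@(c-o['ee_pos'])*100)
cv2.imwrite('pics/w12b.png',p['color'][100:400,130:430])
"
```

```text
16.65 [ 0.6129 -0.2127  0.1375] 0.0697 [-0.4  0.6 -0.1]
(np.float32(70.71063), np.float64(0.6182999999999998), np.float64(-0.21229999999999996)) [284. 199.] [0.17148473 7.54878757 0.5245742 ]
(np.float32(28.192513), np.float64(0.6093), np.float64(-0.21629999999999996)) [285. 202.] [ 0.21580865  9.7496387  -0.45740834]
```

View pics/w12b.png

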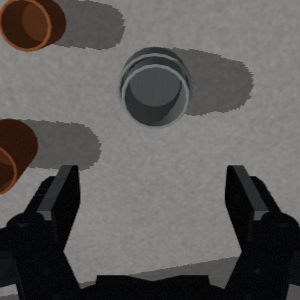

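The view shows the nested pair with cup_l's rim centred near (285,198), about 5 mm ahead of the tool. Descending so the tips stay above the XL rim.

step_arm --pt "7 0.2 4 0.4 0" --pt "7 0.2 8 0.4 0" --pt "7 0.2 11 0.4 0" --pt "7 0.2 12.5 0.4 0" --pt "7 0.2 12.8 0.4 0" --pt "7 0.2 12.8 0.4 0" --pt "7 0.2 12.8 0.4 0"

```text
clock: 17.4
ee_pos: [0.6186, -0.2143, 0.0123]
orientation: [-0.584, 0.397, -0.399, 0.585]
contact_force: [-0.5, -1.5, 0.4]
width: 0.0699
```

step_arm --pt "4.5 0 0 0 0" --pt "4.5 0 0 0 0" --pt "4.5 0 0 0 0" --pt "4.5 0 0 0 0" --pt "4.5 0 0 0 0" --pt "4.5 0 0 0 0" --force 50

```text
clock: 18.0
ee_pos: [0.6185, -0.2142, 0.0126]
orientation: [-0.584, 0.397, -0.399, 0.585]
contact_force: [-4.2, 3.3, 10.7]
width: 0.0549
```

step_arm --pt "4.5 0 -1 0 0" --pt "4.5 0 -2.5 0 0" --pt "4.5 0 -4.5 0 0" --pt "4.5 0 -7 0 0" --pt "4.5 0 -9 0 0" --pt "4.5 0 -11 0 0" --pt "4.5 0 -11 0 0"

```text
clock: 18.7
ee_pos: [0.6189, -0.2147, 0.1245]
orientation: [-0.584, 0.396, -0.4, 0.585]
contact_force: [0.4, -0.5, -2.6]
width: 0.0545
```

```bash
python3 -c "
from h import *
p,o,M=look('w13')
q=bot.grab_frame('scene')
c=np.zeros((600,800,3),'uint8');c[:420,:560]=p['color']
c[360:600,480:800]=cv2.resize(q['color'][110:260,170:370],(320,240),interpolation=cv2.INTER_CUBIC)
cv2.imwrite('pics/w13b.png',c)
"
```

```text
18.7 [ 0.6189 -0.2147  0.1245] 0.0545 [ 0.4 -0.5 -2.6]
```

View pics/w13b.png

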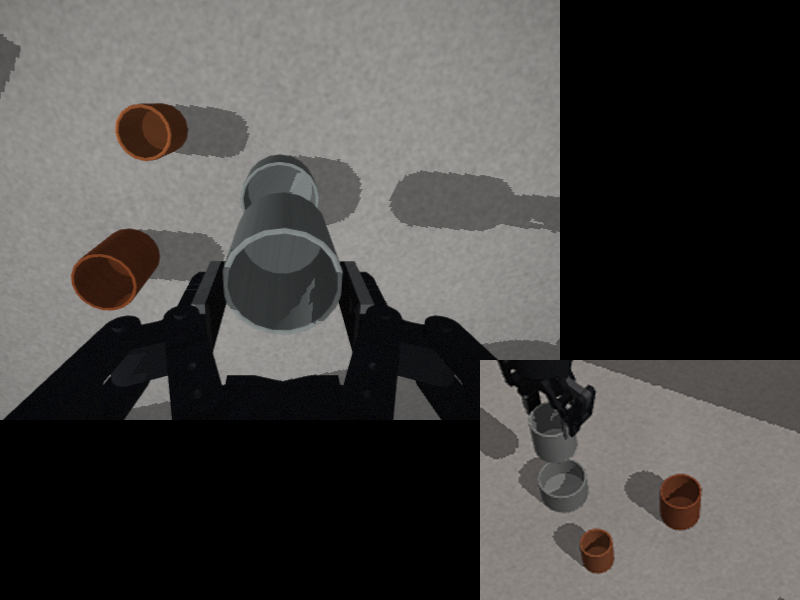

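The cups are apart: cup_l is held upright and XL is still standing on the bench. Moving to disc_l.

step_arm --pt "4.5 -32.1 0 11.5 0" --pt "4.5 -32.1 0 11.5 0" --pt "4.5 -32.1 0 11.5 0" --pt "4.5 -32.1 0 11.5 0" --pt "4.5 -32.1 0 11.5 0" --pt "4.5 -32.1 0 11.5 0" --pt "4.5 -32.1 0 11.5 0" --pt "4.5 -32.1 0 11.5 0" --pt "4.5 -32.1 0 11.5 0" --pt "4.5 -32.1 3 11.5 0" --pt "4.5 -32.1 4 11.5 0" --pt "4.5 -32.1 4 11.5 0"

```text
clock: 20.0
ee_pos: [0.6061, 0.1255, 0.0783]
orientation: [0.585, -0.4, 0.397, -0.583]
contact_force: [-0.9, 0.2, -1.3]
width: 0.0545
```

```bash
python3 -c "
from h import *
p,o,M=look('w14')
p,o,M=look('w14')
zb=o['ee_pos'][2]-.0126+.062
u,v=proj(p,[*o['ee_pos'][:2],zb]);r=rim(p,u,v,zb,.057);c=np.array([r[1],r[2],zb])
d=np.array([.6083,.1264,.008]);print(r,proj(p,c),'disc px',proj(p,d),M.T@(d-c)*100,M.T@(d-o['ee_pos'])*100)
m=((p['color'].max(2)<30)*255).astype('uint8');n,l,s,cc=cv2.connectedComponentsWithStats(m)
for i in range(1,n):
    if s[i,4]>300: print(s[i],cc[i].round())
"
```

```text
20.0 [0.6061 0.1255 0.0783] 0.0545 [-0.9  0.2 -1.3]
20.05 [0.6069 0.1258 0.0799] 0.0546 [ 0.9 -0.8 -1.4]
(np.float32(111.564026), np.float64(0.6079278106427537), np.float64(0.12580651123380013)) (np.float64(282.45770241964635), np.float64(286.75766625556537)) disc px (np.float64(282.05988153815497), np.float64(204.07943185679267)) [-0.03705699 12.12546836  0.07570261] [-2.43348232e-03  7.18531229e+00  1.60903545e-01]
[272 170  45  35 315] [297. 184.]
[  76  189   81   74 3012] [116. 226.]
[    4   262   556   158 34702] [287. 372.]
```

step_arm --pt "4.5 0 3 0.1 0" --pt "4.5 0 5 0.1 0" --pt "4.5 0 6 0.1 0" --pt "4.5 0 6.2 0.1 0" --pt "4.5 0 6.4 0.1 0" --pt "4.5 0 6.4 0.1 0" --pt "4.5 0 6.4 0.1 0"

```text
clock: 20.8
ee_pos: [0.6086, 0.1271, 0.0173]
orientation: [-0.584, 0.398, -0.398, 0.585]
contact_force: [-0.3, 0.2, -1.8]
width: 0.0544
```

step_arm --pt "7.4 0 0 0 0" --pt "7.4 0 0 0 0" --pt "7.4 0 0 0 0" --pt "7.4 0 0 0 0" --pt "8.3 0 -3 0 0" --pt "8.3 0 -7 0 0" --pt "8.3 0 -11 0 0" --pt "8.3 0 -12 0 0" --pt "8.3 0 -12 0 0"

```text
clock: 21.7
ee_pos: [0.6088, 0.1272, 0.138]
orientation: [-0.584, 0.397, -0.399, 0.585]
contact_force: [0.5, -0.2, -0.6]
width: 0.0833
```

```bash
python3 -c "
from h import *
p,o,M=look('w15')
for k,d,D,H in (('l',[.6083,.1264],.057,.066),):
    u,v=proj(p,[*d,H]);r=rim(p,u,v,H,D);print(k,u,v,r)
a=cv2.imread('pics/w13.png')
q=bot.grab_frame('top');u,v=proj(q,[.615,-.213,.04]);r=rim(q,u,v,.04,.068);print('xl',r)
l=np.array([r[1],r[2],0]);print(M.T@(l-o['ee_pos'])*100)
"
```

```text
21.7 [0.6088 0.1272 0.138 ] 0.0833 [ 0.5 -0.2 -0.6]
l 282.7164591112897 206.9935581093625 (np.float32(95.88885), np.float64(0.6103), np.float64(0.12840000000000004))
xl (np.float32(31.575317), np.float64(0.62), np.float64(-0.214))
[ 32.14813021  13.79052644 -11.48833409]
```

Cup_l is placed within about 3 mm. Now cup_xl, with the gripper fully open.

step_arm --pt "8.5 32.2 0 -11.5 0" --pt "8.5 32.2 0 -11.5 0" --pt "8.5 32.2 0 -11.5 0" --pt "8.5 32.2 0 -11.5 0" --pt "8.5 32.2 0 -11.5 0" --pt "8.5 32.2 0 -11.5 0" --pt "8.5 32.2 0 -11.5 0" --pt "8.5 32.2 0 -11.5 0" --pt "8.5 32.2 0 -11.5 0" --pt "8.5 32.2 3 -11.5 0" --pt "8.5 32.2 4 -11.5 0" --pt "8.5 32.2 4 -11.5 0"

```text
clock: 23.0
ee_pos: [0.6181, -0.2131, 0.0941]
orientation: [0.585, -0.399, 0.396, -0.584]
contact_force: [0.3, -0.2, 0.1]
width: 0.085
```

```bash
python3 -c "
from h import *
p,o,M=look('w16');p,o,M=look('w16')
u,v=proj(p,[.618,-.214,.04]);r=rim(p,u,v,.04,.068);c=np.array([r[1],r[2],.04]);print(r,proj(p,c),M.T@(c-o['ee_pos'])*100)
cv2.imwrite('pics/w16b.png',p['color'][100:400,130:430])
"
```

```text
23.0 [ 0.6181 -0.2131  0.0941] 0.085 [ 0.3 -0.2  0.1]
23.05 [ 0.6188 -0.2136  0.0958] 0.0851 [-0.4 -0.3  0.5]
(np.float32(60.020027), np.float64(0.618), np.float64(-0.212)) (np.float64(279.846997155421), np.float64(212.56752581286227)) [-0.17205396  5.57799607 -0.00623172]
```

View pics/w16b.png

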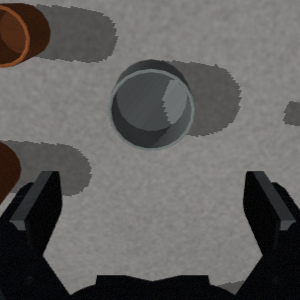

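XL rim centre is at (282,209), which puts it within 2 mm of the tool axis. Descending and gripping.

step_arm --pt "8.54 -0.1 4 0 0" --pt "8.54 -0.1 7 0 0" --pt "8.54 -0.1 9 0 0" --pt "8.54 -0.1 10.5 0 0" --pt "8.54 -0.1 11.2 0 0" --pt "8.54 -0.1 11.2 0 0" --pt "8.54 -0.1 11.2 0 0"

```text
clock: 23.8
ee_pos: [0.6192, -0.214, -0.0144]
orientation: [-0.584, 0.397, -0.399, 0.585]
contact_force: [0.1, 0.4, 1.1]
width: 0.0854
```

step_arm --pt "5.5 0 0 0 0" --pt "5.5 0 0 0 0" --pt "5.5 0 0 0 0" --pt "5.5 0 0 0 0" --pt "5.5 0 0 0 0" --pt "5.5 0 0 0 0" --force 60

```text
clock: 24.4
ee_pos: [0.6194, -0.2141, -0.014]
orientation: [-0.584, 0.397, -0.399, 0.585]
contact_force: [-2.0, 1.1, 7.0]
width: 0.065
```

step_arm --pt "5.5 0 -4 0 0" --pt "5.5 0 -8 0 0" --pt "5.5 0 -11 0 0" --pt "5.5 -45.9 -11 9.4 0" --pt "5.5 -45.9 -11 9.4 0" --pt "5.5 -45.9 -11 9.4 0" --pt "5.5 -45.9 -11 9.4 0" --pt "5.5 -45.9 -11 9.4 0" --pt "5.5 -45.9 -11 9.4 0" --pt "5.5 -45.9 -11 9.4 0" --pt "5.5 -45.9 -11 9.4 0" --pt "5.5 -45.9 -11 9.4 0"

```text
clock: 25.6
ee_pos: [0.5405, 0.2315, 0.0948]
orientation: [-0.584, 0.398, -0.398, 0.585]
contact_force: [1.0, -0.2, -3.0]
width: 0.0645
```

```bash
python3 -c "
from h import *
o=bot.observe();M=R.from_quat(o['orientation']).as_matrix();print(o['ee_pos'],M.T@(np.array([.539,.2475,.008])-o['ee_pos'])*100)
"
```

```text
[0.54049975 0.23147369 0.09479616] [-1.54669209  8.67979089  0.44230374]
```

step_arm --pt "5.5 -1.2 0 0.4 0" --pt "5.5 -1.2 2 0.4 0" --pt "5.5 -1.2 3 0.4 0" --pt "5.5 -1.2 3 0.4 0" --pt "5.5 -1.2 3 0.4 0"

```text
clock: 26.1
ee_pos: [0.5408, 0.2416, 0.0647]
orientation: [-0.584, 0.398, -0.398, 0.584]
contact_force: [-0.3, -0.0, -2.1]
width: 0.0647
```

```bash
python3 -c "
from h import *
p,o,M=look('w17')
zb=o['ee_pos'][2]+.014+.040
u,v=proj(p,[*o['ee_pos'][:2],zb]);r=rim(p,u,v,zb,.068);c=np.array([r[1],r[2],zb])
d=np.array([.539,.2475,.008]);print(r,proj(p,c),'disc px',proj(p,d),M.T@(d-c)*100,M.T@(d-o['ee_pos'])*100)
cv2.imwrite('pics/w17b.png',p['color'])
"
```

```text
26.1 [0.5408 0.2416 0.0647] 0.0647 [-0.3 -0.  -2.1]
(np.float32(93.72612), np.float64(0.5408494713197559), np.float64(0.24157239592310595)) (np.float64(281.69243103304547), np.float64(294.1037877064)) disc px (np.float64(274.0508348235682), np.float64(211.5360774353477)) [-0.61951202 11.07103716  0.04363592] [-0.61943842  5.67103717  0.0439579 ]
```

View pics/w17b.png

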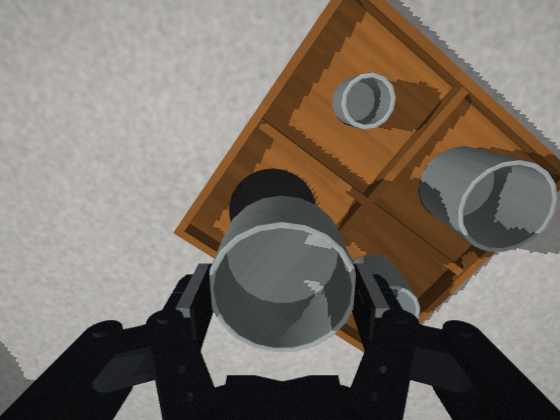

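XL is held upright with its rim at (283,288). Disc_xl is at about (273,212), so I'll shift 6 mm in -x and lower.

step_arm --pt "5.5 -0.6 2 0.1 0" --pt "5.5 -0.6 4.5 0.1 0" --pt "5.5 -0.6 6 0.1 0" --pt "5.5 -0.6 6.7 0.1 0" --pt "5.5 -0.6 7 0.1 0" --pt "5.5 -0.6 7 0.1 0" --pt "5.5 -0.6 7 0.1 0"

```text
clock: 26.85
ee_pos: [0.5398, 0.2483, -0.0048]
orientation: [-0.584, 0.398, -0.398, 0.585]
contact_force: [-0.3, 0.1, -2.6]
width: 0.0643
```

step_arm --pt "8.2 0 0 0 0" --pt "8.2 0 0 0 0" --pt "8.2 0 0 0 0" --pt "8.2 0 0 0 0" --pt "8.4 0 -3 0 0" --pt "8.4 0 -7 0 0" --pt "8.4 0 -11 0 0" --pt "8.4 0 -15 0 0" --pt "8.4 15 -17 -10 0" --pt "8.4 20 -17 -14 0" --pt "8.4 25 -17 -18 0" --pt "8.4 30 -17 -18 0"

```text
clock: 28.05
ee_pos: [0.4973, 0.0518, 0.1586]
orientation: [-0.584, 0.398, -0.398, 0.585]
contact_force: [1.2, -0.6, 0.9]
width: 0.0843
```

```bash
python3 -c "
from h import *
p=bot.grab_frame('top');q=bot.grab_frame('scene');print(bot.observe()['ee_pos'],bot.observe()['clock'])
for k,d,D,H in (('s',[.6345,.2225],.032,.046),('m',[.513,.1515],.044,.056),('l',[.6083,.1264],.057,.066),('xl',[.539,.2475],.068,.048),('clay',[.4974,-.096],.057,.058),('copper',[.6304,-.094],.044,.048)):
  for f in (p,q):
    u,v=proj(f,[*d,H]);r=rim(f,u,v,H,D);print(k,np.round(r,4),'off mm',np.round((np.array(r[1:])-d)*1000))
c=np.zeros((600,800,3),'uint8');c[:300,:800]=cv2.resize(p['color'][110:290,80:560],(800,300));c[300:,:400]=cv2.resize(q['color'][120:420,220:420],(400,600))[:300]
c[300:,400:]=cv2.resize(q['color'][120:420,220:420],(400,600))[300:]
cv2.imwrite('pics/end.png',c)
"
```

```text
[0.49799768 0.04882645 0.15884762] 28.15
s [63.5865  0.6355  0.2245] off mm [1. 2.]
s [60.5347  0.6335  0.2255] off mm [-1.  3.]
m [5.4949 0.524  0.1595] off mm [11.  8.]
m [56.9927  0.513   0.1525] off mm [0. 1.]
l [35.7298  0.6103  0.1274] off mm [2. 1.]
l [61.3309  0.6083  0.1284] off mm [0. 2.]
xl [59.8688  0.54    0.2485] off mm [1. 1.]
xl [59.3386  0.539   0.2495] off mm [0. 2.]
clay [22.3003  0.5004 -0.095 ] off mm [3. 1.]
clay [35.6293  0.4964 -0.095 ] off mm [-1.  1.]
copper [38.3391  0.6344 -0.093 ] off mm [4. 1.]
copper [41.5553  0.6324 -0.093 ] off mm [2. 1.]
```

View pics/end.png

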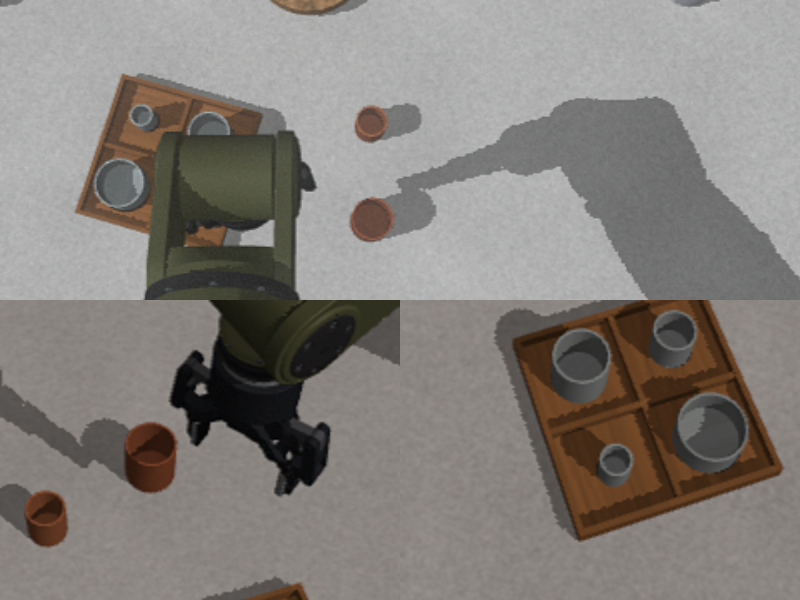

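All four steel cups stand on their own discs, and the clay and copper cups are in place. The gripper is clear of everything. I'll let the arm settle for a moment, then hand in.

step_arm --pt "8.4 0 -2 0 0" --pt "8.4 0 -2 0 0" --pt "8.4 0 -2 0 0" --pt "8.4 0 -2 0 0" --pt "8.4 0 -2 0 0"

```text
clock: 28.65
ee_pos: [0.4981, 0.0536, 0.1774]
orientation: [0.585, -0.398, 0.398, -0.584]
contact_force: [-0.4, 0.2, -0.2]
width: 0.0835
```

```bash
python3 -c "
from station import bot
print(bot.job_done())"
```

```text
the job is handed in; nothing more can be done
None
```

I took the nested pair apart and stood all four steel cups upright on their own discs in the caddy, then handed the job in at about 28.7 s of the 102 s allowed. The hand-in call reports no verdict.

**Last checks:** The rim fits put every steel cup within about 3 mm of its disc centre; the limit is 12 mm. The clay and copper cups measured within about 4 mm of their starting spots, which is roughly the measuring error, and both are upright. The gripper was clear of everything.

**Disagreements and misses:**
- **First grasp missed:** The fingers closed just above cup_s because the tips sit about 38 mm higher than the reported tool position. Two cameras agreed on this, so I used that offset for every later grasp.
- **cup_m seen by one camera:** In the final check the arm hid cup_m from the top camera, and its fit there (11 mm and 8 mm off in x and y) was very weak, so I discarded it. The scene camera put it within 1 mm, and the wrist camera within about 1.5 mm right after placing.
- **Mixed-up names:** The trained networks often confused the steel cups with one another, so I told them apart by size and position in the pictures.

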